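# Latch a clip fixture shut with its draw latch

## Robot

A 7-joint arm with a two-finger parallel gripper is mounted at the origin on a cart in front of the work surface, level with it; the furniture and walls round the work are solid. World frame = base frame: x ahead of the robot, y to its left, z up, the work surface at z = 0. Lengths are in m, angles in rad, forces in N, time in s.
With the tool pointing down it reaches from about 0.425 to 1.025 m from the base axis. Payload 3.6 kg.
Tool frame: the origin (TCP) lies at the very end of the fingers, on their centre line; the grasp point (between the pads) lies 19 mm behind it (arm.grip_depth is the z of the grasp point in the tool frame, in m); z points along the fingers, y is the line along which they close (so a half turn about z gives the same grasp; the last joint's range is limited). The gripper opens to 85 mm and grips with 20 to 120 N. Pads are 22 mm wide; open, the fingers measure 114 mm over their backs; the gripper's body (76 mm by 85 mm) begins 54 mm behind the grasp point. The pads swing forward as they close: fully open they stand 13 mm farther back than shut.
Start: joints at [1.119, 0.591, 0.048, 1.609, -0.033, 0.943, -0.034], TCP at [0.254, -0.679, 0.231] pointing down, gripper open.
Joint ranges: [-2.69, 2.69], [-0.47, 2.24], [-1.27, 1.36], [0.19, 2.51], [-1.53, 4.68], [0.08, 2.07], [-3.09, 3.09]. Speed limits (rad/s): [2.57, 2.57, 3.14, 3.14, 3.14, 3.14, 3.14].

## Interface

Orientations are given as a 3x3 rotation matrix whose columns are the frame's x, y, z axes.
In Python, from workcell import readout, capture, arm gives the robot as it stands.
- The arm moves only by the tool step_arm, never from a script. Its argument "targets" is text: rows parted by semicolons, each of 7 numbers parted by spaces: the shift along the tool's x, y, z each as a share of 0.05 m, from -1 to 1, then the turn, a rotation vector about the tool's x, y, z each as a share of 10 degrees, from -1 to 1, then the opening, from 0 (shut) to 1 (fully open). A call has 1 to 20 rows; each row shifts and turns the commanded pose from where the row before left it, along the tool's axes as they then stand; what a row does not reach is not made up. A row lasts 1/8 s, in which the tool goes at most 62.5 mm and 10.7 degrees, less where a joint would pass 70% of its speed; a pose out of reach is approached as far as the arm can. A call with a number of a shift or a turn outside -1 to 1 is refused whole. A call with a gripper value outside its range is refused whole. The fingers move at their own pace and stop on an object; "newtons" is the grip in N (left out, the last holds). Time passes only in rows, so rows that do not move let the fingers close. It gives the time, the measured TCP pose, the force, the opening and the grip force at its end, in the units of the state.
- readout.state(): the state, without advancing time (a new reading comes with each control period).
- capture(name): name is "side" or "top" or "wrist"; returns a dict with "img" (480x640x3 uint8, red, green, blue), "mtx" (3x3 intrinsics, pixels), "k1" (the pictures are not rectified: a ray, as slopes to the right and down, at radius r is drawn at 1 + k1 r^2 times it, then the intrinsics apply), "rvec" (rotation vector, rad) and "tvec" (3), from world to camera coordinates, as OpenCV has them. Camera axes: x right, y down, z forward; pixel columns grow to the right and rows downward; lengths in m; the calibration is good to about 2 mm. A picture is of the moment at which its call begins. There is no depth.
- arm.finish_job(): hands the job in; it is judged then, once.
The state is a dict: "time": time; "joints": joint angles; "dq": joint speeds; "tau": joint torques, N m; "tcp_pos": TCP position; "ee_rot": TCP orientation; "wrist_force": force on the tool from outside, world axes, zero at the start; "wrist_torque": the same for the moment, N m; "finger_gap": finger opening in m; "grip_force": force on a finger pad.
Only numpy, scipy, OpenCV 4.12 (cv2) and the standard library are available. Lean on these libraries where they do the work, as an engineer would, in place of code of your own. Each camera call takes 0.05 s, during which the arm holds its last target. There are 200 camera calls.

## Task

Clamp the moulded clip that waits in the small fixture with its draw latch. Carry the wire loop over the keeper's lip, let its bar down onto the keeper's foot and draw it back under the lip, feeling lightly for the fit; then press the lever down past centre until it rests on its stop, without leaning on it, and let go. Leave the loose things beside the fixture where they are.

Things in the scene. Friction and masses are not known exactly. Their poses are not given: they have to be found in the camera images.
- clip_fixture: clamping fixture fixed to the table, 228x84 mm dark base plate; origin at the centre of its underside. Its x axis ("along") runs from the latch lever on the fixed jaw to the keeper on the sliding jaw, y along the latch hinges, z up. Jaw blocks 60 mm wide, tops 46 mm above the table; the clip between them reaches 58 mm. Latch hinge pin at x -27, z 69.5 mm.
- loop: U of 5 mm steel wire hung on the lever; origin on its trunnion, which sits on the lever 18 mm from the lever's hinge. Its x axis points along the two legs to the bar, 80 mm off. 35 mm wide over the legs (y +-17.5), open between them. It swings up and down and stays where it is put; dragging the bar along x swings the lever too and takes 2 to 4 N. Pinch it across both legs.
- loop_bar (a point): centre of the cross bar (5 mm thick, 35 mm long, along y) at the free end of the wire loop; starts in the air some 110 to 145 mm above the table
- jaw: sliding jaw with a soft rubber pad; origin as the fixture's when open, axes parallel. The loop draws it towards -x by about 6 mm against the pad, stiffness 11 N per mm.
- keeper_base (a point): point on the sliding jaw, 50 mm above the table, axes as the fixture's. Keeper above it, 20 mm wide: steel foot, wall, lip pointing to +x. Packing varies: the foot's top is 8 to 20 mm above this point, not measured. Seated bar: x 0, centre 2.5 mm above the foot. The lip reaches to x +4, underside 6.8 mm and top 10.5 mm above the foot; the foot runs on to x +18. 15 mm along x clears the lip.
- lever_pivot (a point): lever hinge pin on the fixed jaw, 69.5 mm above the table, axes as the fixture's. Hooked bar taut: lever near 1.1 rad. Bar above the foot 13 mm past its seat: near 1.9 rad. From 1.1 rad down pressing takes 3 to 6 N at the grip, falling to nothing past centre (0.07 to 0.25 rad), whence it snaps onto its stop.
- lever_pad (a point): middle of the lever's black grip (27 mm wide, 26 mm long) on its pressing face: 70 mm from the hinge along the lever, the face 10.5 mm off the line through the hinge. The lever is up at the start, its pressing face towards the keeper (+x); shut, it lies towards -x, face up, 80 mm above the table.
- lever (a joint): lever angle in rad: 0 shut flat on its stop, 1.57 upright, up to 2.4 leaning to the keeper; stays where it is left while slack
- lever_rest: stop screw with a white nylon cap, 11 mm across, under the lever's grip; origin at its foot, 46 mm above the table, its top 73 mm above the table. The shut lever rests on it.
- next_clip: loose black moulded clip, 47x74x31 mm, beside the fixture: leave alone; origin under its centre
- hex_key: loose dark hex key, 33x98x7 mm, beside the fixture: leave alone; origin under its centre
- gauge_block: loose steel slot gauge, 22x56x12 mm, beside the fixture: leave alone; origin under its centre

How it is judged:
By the outcome, as a careful person would: the job done as asked, in the order asked, and still so for the second after the job is handed in, with the robot touching nothing.
It also fails if it takes over 70 s, if anything falls off the work surface, if the arm or the gripper's body presses on something with over 40 N, if the wrist force passes 120 N, or if a joint passes its speed limit or range.

## Working session

There is one attempt and no reset: what is moved stays moved. The work goes in short steps, Python scripts to look and compute and a tool call to move; the robot and the scene stay as the last step left them, time stands still between calls to the robot, and variables do not carry over. Pictures are saved under pics/ and viewed, at most 10 in all, crops included, and the job is handed in when it is done.

Besides the shell and the picture viewer there is one more tool, called after "Emit:" as name(argument=value, ...) on one line, values as JSON. step_arm: Moves the arm, as the interface text tells. Its arguments: {"type":"object","properties":{"targets":{"type":"string"},"newtons":{"type":"number"}},"required":["targets"]}

```bash
mkdir -p pics; ls; cat > h.py <<'E'
import numpy as np, cv2
from workcell import readout, capture, arm
def ray(c,uv):
    R=cv2.Rodrigues(np.array(c['rvec'],float))[0]; t=np.array(c['tvec'],float).ravel()
    m=np.array(c['mtx']); p=np.array([(uv[0]-m[0,2])/m[0,0],(uv[1]-m[1,2])/m[1,1]])
    s=p.copy()
    for _ in range(20): s=p/(1+c['k1']*(s@s))
    d=R.T@np.array([s[0],s[1],1]); return -R.T@t, d/np.linalg.norm(d)
def onz(c,uv,z):
    o,d=ray(c,uv); return o+d*(z-o[2])/d[2]
def tri(c1,u1,c2,u2):
    o1,d1=ray(c1,u1);o2,d2=ray(c2,u2)
    k=np.linalg.lstsq(np.c_[d1,-d2],o2-o1,rcond=None)[0]
    a=o1+k[0]*d1;b=o2+k[1]*d2
    return (a+b)/2,np.linalg.norm(a-b)
def proj(c,P):
    R=cv2.Rodrigues(np.array(c['rvec'],float))[0]; q=R@np.array(P)+np.array(c['tvec'],float).ravel()
    s=q[:2]/q[2]; s=s*(1+c['k1']*(s@s)); m=np.array(c['mtx']); return np.array([m[0,0]*s[0]+m[0,2],m[1,1]*s[1]+m[1,2]])
def snap(n,f=None):
    c=capture(n)
    np.save(f'pics/{n}.npy',c,allow_pickle=True)
    if f: cv2.imwrite(f'pics/{f}.png',c['img'][:,:,::-1])
    return c
def old(n): return np.load(f'pics/{n}.npy',allow_pickle=True).item()
E
python3 - <<'E'
from h import *
for n in('side','top','wrist'):
    c=snap(n,n+'0'); R=cv2.Rodrigues(np.array(c['rvec'],float))[0]; print(n,-R.T@np.ravel(c['tvec']),R[2])
s=readout.state(); print(s['time'],s['tcp_pos'],s['ee_rot'],s['finger_gap'],arm.grip_depth)
a=[cv2.imread(f'pics/{n}0.png') for n in('side','top')]
E
```

```text
pics
side [0.10945767 0.6747982  0.36414851] [ 0.49259145 -0.80683792 -0.32613836]
top [0.3773176  0.01656611 0.91704005] [ 0.16648878 -0.01369059 -0.9859483 ]
wrist [ 0.32337396 -0.65247932  0.37363184] [-0.27264552 -0.09957603 -0.95694777]
0.15 [ 0.25372331 -0.67848179  0.2303919 ] [[ 9.36649247e-01  3.50268055e-01 -6.90438927e-04]
 [ 3.50268727e-01 -9.36647856e-01  1.61639419e-03]
 [-8.05268919e-05 -1.75583356e-03 -9.99998455e-01]] 0.08530381303272377 -0.0187
```

View pics/side0.png

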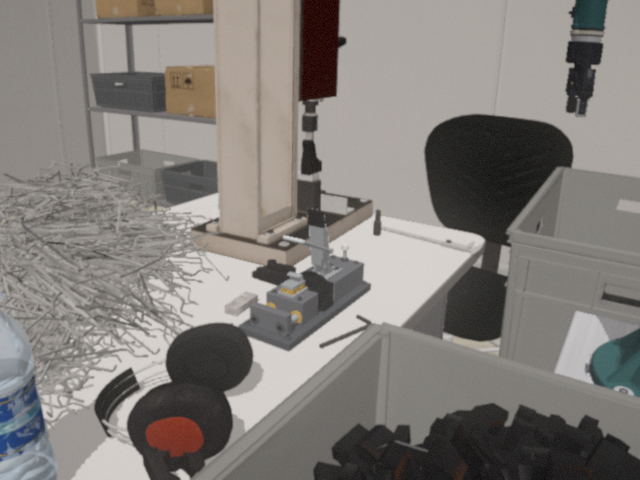

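View pics/top0.png

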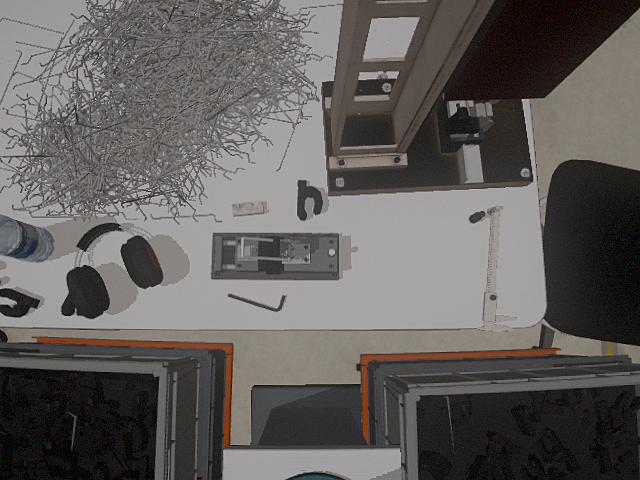

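The side view shows the fixture with its keeper end nearest that camera (about 265,310). The lever is upright at (318,235) and the loop points left to about (285,240). In the top view the base plate spans (212,233) to (339,280).

```bash
python3 - <<'E'
from h import *
t=old('top');s=old('side')
C=[onz(t,u,0.01) for u in((211.5,233),(338.5,233),(339.5,279),(211,280))]
for p in C: print(p.round(4))
print('ctr',np.mean(C,0), np.linalg.norm(C[0]-C[1]),np.linalg.norm(C[1]-C[2]), np.linalg.norm(C[3]-C[2]))
a=cv2.resize(s['img'][200:350,230:380,::-1],(600,600),interpolation=cv2.INTER_CUBIC)
cv2.imwrite('pics/sc.png',a)
a=cv2.resize(t['img'][220:290,200:350,::-1],None,fx=5,fy=5,interpolation=cv2.INTER_CUBIC)
cv2.imwrite('pics/tc.png',a)
E
```

```text
[0.5271 0.1847 0.01  ]
[ 0.5268 -0.0446  0.01  ]
[ 0.4439 -0.0454  0.01  ]
[0.4423 0.1833 0.01  ]
ctr [0.48502229 0.06950269 0.01      ] 0.22934276219190858 0.08298798742472954 0.22873404076547962
```

View pics/sc.png

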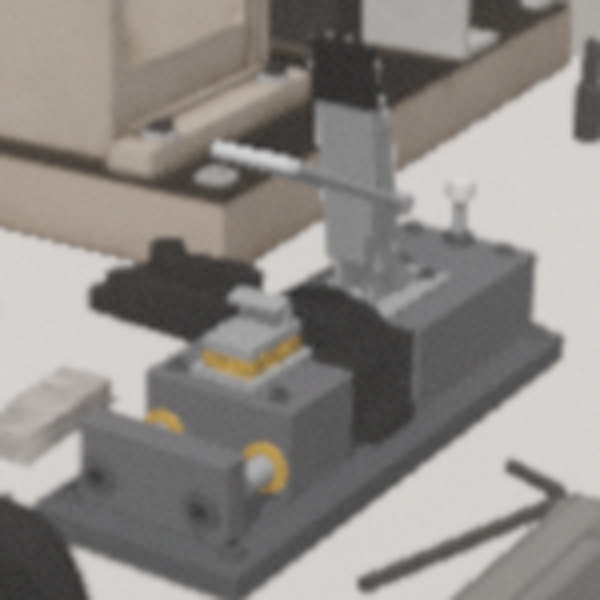

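View pics/tc.png

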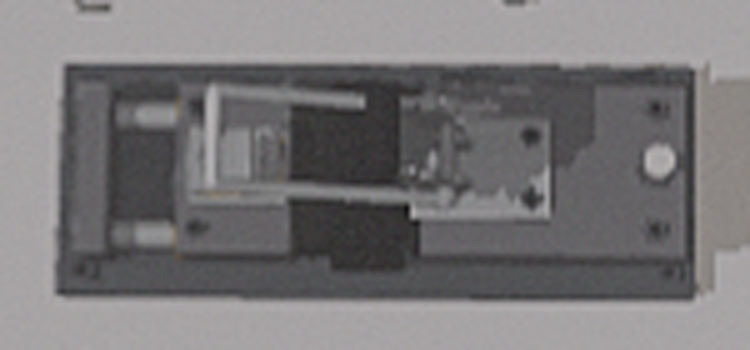

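The crops show three things:
- **Keeper:** lip top at side-crop (235–290, 295–305), with the steel foot and yellow packing below it.
- **Bar:** runs from (218,150) to (293,164) in the side crop and from (212,85) to (209,190) in the top crop.
- **Lever:** close to upright, with the stop cap at top-crop (659,162).

```bash
python3 - <<'E'
from h import *
t=old('top');s=old('side')
S=lambda x,y:(230+(x+.5)/4-.5,200+(y+.5)/4-.5)
T=lambda x,y:(200+(x+.5)/5-.5,220+(y+.5)/5-.5)
print('bar+x',tri(s,S(218,150),t,T(213,88)))
print('bar-x',tri(s,S(293,164),t,T(209,189)))
print('cap',onz(t,T(659,162),.073))
print('trun',tri(s,S(405,205),t,T(447,197)))
for z in(.06,.07,.08): print(z,'lip/keeper?',onz(t,T(222,130),z),onz(t,T(288,178),z), onz(t,T(290,220),.046))
# side: points on plane x=.475 (keeper -x face), and y of lip
for n,p in dict(lipTopR=(290,304),lipTopL=(232,292),footTopfrontR=(258,352),footTopfrontL=(205,342),packbot=(240,378)).items():
    o,d=ray(s,S(*p))
    for x in (.475,.485,.495): 
        print(n,x,(o+d*(x-o[0])/d[0]).round(4))
E
```

```text
bar+x (array([0.50173541, 0.11504396, 0.1226867 ]), np.float64(5.042637173548116e-05))
bar-x (array([0.47022639, 0.11591077, 0.12449134]), np.float64(0.0017496443672696512))
cap [ 0.48433305 -0.02810781  0.073     ]
trun (array([0.47094702, 0.04207548, 0.08735317]), np.float64(0.0003084921023151753))
0.06 lip/keeper? [0.4970982 0.119468  0.06     ] [0.48068867 0.09681394 0.06      ] [0.46787689 0.09724502 0.046     ]
0.07 lip/keeper? [0.49570059 0.11826734 0.07      ] [0.47948253 0.0958776  0.07      ] [0.46787689 0.09724502 0.046     ]
0.08 lip/keeper? [0.49430298 0.11706667 0.08      ] [0.47827639 0.09494126 0.08      ] [0.46787689 0.09724502 0.046     ]
lipTopR 0.475 [0.475  0.1103 0.0718]
lipTopR 0.485 [0.485  0.0949 0.0638]
lipTopR 0.495 [0.495  0.0795 0.0558]
lipTopL 0.475 [0.475  0.1449 0.0882]
lipTopL 0.485 [0.485  0.1304 0.0807]
lipTopL 0.495 [0.495  0.1159 0.0731]
footTopfrontR 0.475 [0.475  0.1293 0.0612]
footTopfrontR 0.485 [0.485  0.1144 0.0529]
footTopfrontR 0.495 [0.495  0.0995 0.0446]
footTopfrontL 0.475 [0.475  0.1597 0.0761]
footTopfrontL 0.485 [0.485  0.1457 0.0682]
footTopfrontL 0.495 [0.495  0.1316 0.0604]
packbot 0.475 [0.475  0.1398 0.0557]
packbot 0.485 [0.485  0.1252 0.0473]
packbot 0.495 [0.495  0.1105 0.0388]
```

Emit:
step_arm(targets="0 0 -0.4 0 0 -1 1;0 0 -0.4 0 0 -1 1;0 0 -0.4 0 0 -1 1;0 0 -0.4 0 0 -1 1;0 0 -0.4 0 0 -1 1;0 0 -0.4 0 0 -1 1;0 0 -0.4 0 0 -0.95 1;0.9 0.6 0 0 0 0 1;0.9 0.6 0 0 0 0 1;0.9 0.6 0 0 0 0 1;0.9 0.6 0 0 0 0 1;0.9 0.6 0 0 0 0 1;0.9 0.6 0 0 0 0 1;0 0 0 0 0 0 1")

```text
time: 1.9
tcp_pos: [0.4377, -0.4032, 0.3715]
ee_rot: [[-0.01, 1.0, 0.002], [1.0, 0.01, 0.002], [0.002, 0.002, -1.0]]
wrist_force: [-1.4, -0.1, 0.2]
finger_gap: 0.0852
grip_force: 0.0
```

Emit:
step_arm(targets="1 0.05 0 0 0 0 1;1 0.05 0 0 0 0 1;1 0.1 0 0 0 0 1;1 0.1 0 0 0 0 1;1 0.1 0 0 0 0 1;1 0.1 0 0 0 0 1;1 0.1 0 0 0 0 1;1 0.1 0 0 0 0 1;1 0.1 0 0 0 0 1;0.9 0.1 0.6 0 0 0 1;0.5 0.05 0.6 0 -0.8 0 1;0 0 0.6 0 0 0 1;0 0 0 0 0 0 1")

```text
time: 3.52
tcp_pos: [0.4799, 0.1054, 0.2794]
ee_rot: [[-0.001, 1.0, -0.006], [0.99, 0.0, -0.141], [-0.141, -0.006, -0.99]]
wrist_force: [0.2, -0.2, 0.1]
finger_gap: 0.0854
grip_force: 0.0
```

```bash
cat >> h.py <<'E'
def need(P,tilt=None):
    s=readout.state(); R=np.array(s['ee_rot']); d=R.T@(np.array(P)-s['tcp_pos'])/.05
    print('need',d.round(2),'tilt',np.degrees(np.arctan2(-R[1,2],-R[2,2])).round(1), 'rot', R.round(3).tolist(),'F',np.round(s['wrist_force'],1))
E
python3 - <<'E'
from h import *
c=snap('wrist','w1'); s=readout.state(); print(s['tcp_pos'])
need((.4855,.1015,.1065))
for P in ((.486,.1155,.1236),(.485,.112,.0615),(.471,.0421,.0874)): print(proj(c,P))
E
```

```text
[0.48110199 0.10540574 0.28093138]
need [0.41 0.1  3.46] tilt 8.1 rot [[0.001, 1.0, -0.003], [0.99, -0.001, -0.14], [-0.14, -0.002, -0.99]] F [ 0.7 -0.2  0.1]
[328.39430452 183.11422175]
[326.39381129 168.39600519]
[311.82105794 245.51700563]
```

View pics/w1.png

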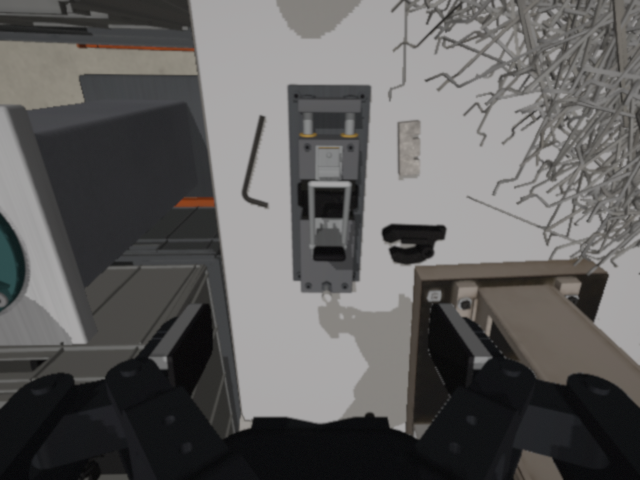

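The wrist view shows the bar at (308–352, 183), within 2 px of the predicted point. The keeper foot is at about (328,160). Going down to the grasp.

Emit:
step_arm(targets="0.41 0.1 0.7 0 0 0 1;0 0 0.7 0 0 0 1;0 0 0.7 0 0 0 1;0 0 0.7 0 0 0 0.7;0 0 0.4 0 0 0 0.6;0 0 0.25 0 0 0 0.6;0 0 0 0 0 0 0.6;0 0 0 0 0 0 0.6", newtons=25)

```text
time: 4.58
tcp_pos: [0.4874, 0.1032, 0.109]
ee_rot: [[0.001, 1.0, 0.002], [0.99, -0.001, -0.139], [-0.139, 0.002, -0.99]]
wrist_force: [0.5, -0.8, 0.3]
finger_gap: 0.0513
grip_force: 0.0
```

```bash
python3 - <<'E'
from h import *
c=snap('side','s1'); snap('wrist','w2'); need((.4855,.1015,.1065))
a=cv2.resize(c['img'][190:340,230:380,::-1],(600,600),interpolation=cv2.INTER_CUBIC)
cv2.imwrite('pics/s1c.png',a)
E
```

```text
need [-0.03 -0.03  0.05] tilt 8.0 rot [[0.001, 1.0, 0.002], [0.99, -0.0, -0.139], [-0.139, 0.002, -0.99]] F [ 0.4 -0.3 -0.4]
```

View pics/s1c.png

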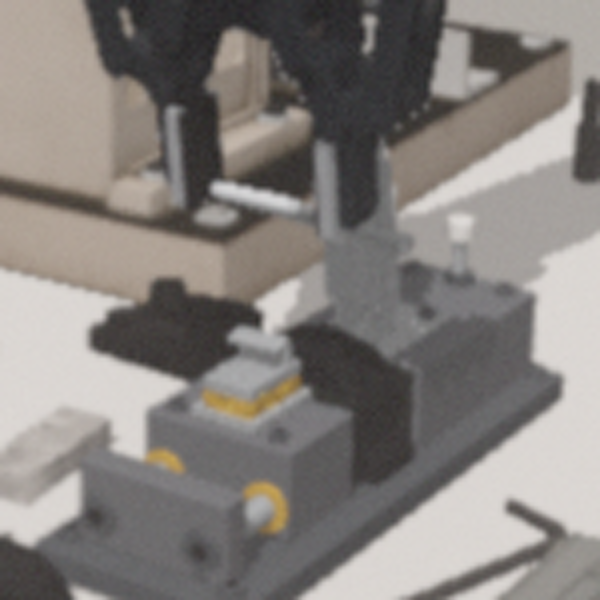

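The fingers stand on either side of the loop, the bar at crop (215–315, 190–210), with the tips slightly below the wire. Closing.

Emit:
step_arm(targets="0 0 0 0 0 0 0.3;0 0 0 0 0 0 0.3;0 0 0 0 0 0 0.3;0 0 0 0 0 0 0.3", newtons=30)

```text
time: 5.18
tcp_pos: [0.4863, 0.1037, 0.1081]
ee_rot: [[-0.0, 1.0, 0.0], [0.99, 0.0, -0.138], [-0.138, 0.0, -0.99]]
wrist_force: [-1.5, 1.6, 3.0]
finger_gap: 0.0338
grip_force: 29.8
```

```bash
cat >> h.py <<'E'
def kin(by,bz,hy=.0425,hz=.0695):
    v=np.array([by-hy,bz-hz])*1000; d=np.hypot(*v); a=np.arctan2(v[1],v[0])+np.arccos((324+d*d-6400)/(36*d))
    w=v-18*np.array([np.cos(a),np.sin(a)]); return np.pi-a, np.arctan2(w[1],w[0])
def tcp_for(by,bz,tilt,s=.0116,k=.01035):
    th,f=kin(by,bz); t=np.radians(tilt)
    return np.array([by-s*np.cos(f)-k*np.sin(t), bz-s*np.sin(f)-k*np.cos(t)]),th,np.degrees(f)
def rows(way,n,p0,t0):
    # way: list of (bar y,z,tilt); straight in bar space
    b0=None; p=np.array(p0);t=t0
    for (b,tl),m in zip(way,n):
        pass
def plan(bars,tilts,p0,t0):
    p=np.array(p0);t=t0
    for b,tl in zip(bars,tilts):
        q,th,f=tcp_for(*b,tl); r=np.radians(t); d=(q-p)/.05
        print('%.2f 0 %.2f 0 %.2f 0'%(d[0]*np.cos(r)-d[1]*np.sin(r),-d[0]*np.sin(r)-d[1]*np.cos(r),-(tl-t)/10),' bar',np.round(b,4),'th %.2f leg %.1f tcp'%(th,f),q.round(4)); p=q;t=tl
E
python3 - <<'E'
from h import *
s=readout.state()
f=lambda a,b,n:[np.array(a)+(np.array(b)-a)*i/n for i in range(1,n+1)]
b=f((.1155,.1236),(.127,.100),5)+f((.127,.1),(.1265,.082),4)
t=list(np.linspace(8,25.3,6)[1:])+list(np.linspace(25.3,34,5)[1:])
plan(b,t,s['tcp_pos'][1:],8)
E
```

```text
0.04 0 0.07 0 -0.35 0  bar [0.1178 0.1189] th 1.67 leg 23.2 tcp [0.1051 0.1042]
0.04 0 0.07 0 -0.35 0  bar [0.1201 0.1142] th 1.69 leg 19.6 tcp [0.1065 0.1003]
0.05 0 0.07 0 -0.35 0  bar [0.1224 0.1094] th 1.74 leg 16.1 tcp [0.108  0.0964]
0.05 0 0.06 0 -0.35 0  bar [0.1247 0.1047] th 1.81 leg 12.8 tcp [0.1095 0.0925]
0.06 0 0.06 0 -0.35 0  bar [0.127 0.1  ] th 1.89 leg 9.6 tcp [0.1111 0.0887]
0.02 0 0.07 0 -0.22 0  bar [0.1269 0.0955] th 1.84 leg 6.2 tcp [0.1106 0.0851]
0.02 0 0.07 0 -0.22 0  bar [0.1268 0.091 ] th 1.81 leg 2.9 tcp [0.11   0.0814]
0.03 0 0.07 0 -0.22 0  bar [0.1266 0.0865] th 1.80 leg -0.4 tcp [0.1096 0.0778]
0.03 0 0.07 0 -0.22 0  bar [0.1265 0.082 ] th 1.80 leg -3.6 tcp [0.1091 0.0741]
```

Emit:
step_arm(targets="0.04 0 0.07 0 -0.35 0 0.3;0.04 0 0.07 0 -0.35 0 0.3;0.05 0 0.07 0 -0.35 0 0.3;0.05 0 0.06 0 -0.35 0 0.3;0.06 0 0.06 0 -0.35 0 0.3;0.02 0 0.07 0 -0.22 0 0.3;0.02 0 0.07 0 -0.22 0 0.3;0.03 0 0.07 0 -0.22 0 0.3;0.03 0 0.07 0 -0.22 0 0.3;0 0 0 0 0 0 0.3;0 0 0 0 0 0 0.3")

```text
time: 6.55
tcp_pos: [0.4863, 0.1087, 0.0737]
ee_rot: [[-0.0, 1.0, -0.0], [0.827, -0.0, -0.562], [-0.562, -0.0, -0.827]]
wrist_force: [-1.2, 3.3, -0.1]
finger_gap: 0.0336
grip_force: 30.8
```

```bash
python3 - <<'E'
from h import *
c=snap('wrist','w3'); e=snap('side','s3'); s=readout.state(); print(s['tcp_pos'],s['wrist_force'],s['grip_force']); need((.4855,.1091,.0741))
for P in ((.486,.1265,.082),(.485,.116,.072),(.485,.13,.0615)): print(proj(c,P),proj(e,P))
a=cv2.resize(c['img'][60:260,220:430,::-1],(420,400),interpolation=cv2.INTER_CUBIC)
b=cv2.resize(e['img'][220:320,240:335,::-1],(380,400),interpolation=cv2.INTER_CUBIC)
cv2.imwrite('pics/c3.png',np.hstack([a,b]))
E
```

```text
[0.48631957 0.10865386 0.07393236] [-2.75168624  3.08275513  1.04346908] 30.75728740543127
need [ 0.01 -0.02 -0.01] tilt 34.2 rot [[0.0, 1.0, 0.0], [0.827, -0.0, -0.562], [-0.562, 0.0, -0.827]] F [-2.8  3.1  1. ]
[318.26724401 303.41135934] [288.67067072 270.61196597]
[316.07029765 294.62958239] [293.64239649 275.1308587 ]
[315.96396807 254.55083552] [287.6617246  285.74933411]
```

View pics/c3.png

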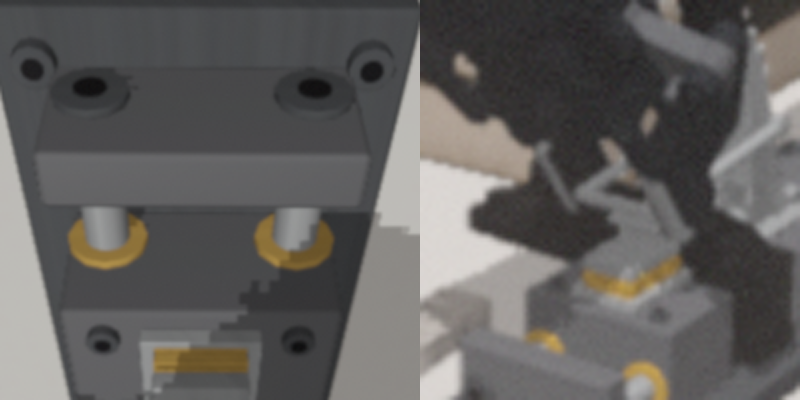

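The wrist crop sits above the bar: the packing is at crop (200,360) and the bar is lower down. In the side crop the bar is just above the foot and lip, at about (600,190). Recropping the wrist picture lower.

```bash
python3 - <<'E'
from h import *
c=old('wrist')
cv2.imwrite('pics/c4.png',cv2.resize(c['img'][220:360,225:412,::-1],None,fx=4.27,fy=4.27,interpolation=cv2.INTER_CUBIC))
E
```

```text
(no output)
```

View pics/c4.png

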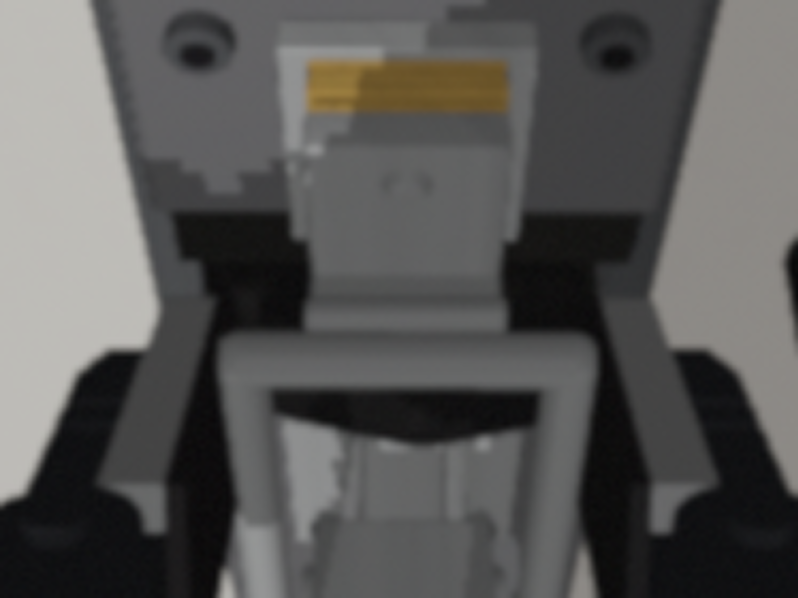

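The bar is centred on the keeper, both at crop column 408. Its centre row of 304 and the foot edge row of 255 match the model within 1 px, with the lip just below it. Lowering to just above the foot.

```bash
python3 - <<'E'
from h import *
b=[(.1265,z) for z in (.079,.076,.073,.070,.068,.067,.066,.065,.064,.063,.062,.061)]
plan(b,[35,36]+[36]*10,(.1091,.0741),34.2)
E
```

```text
0.03 0 0.04 0 -0.08 0  bar [0.1265 0.079 ] th 1.82 leg -5.7 tcp [0.109  0.0717]
0.03 0 0.04 0 -0.10 0  bar [0.1265 0.076 ] th 1.84 leg -7.8 tcp [0.1089 0.0692]
0.03 0 0.04 0 0.00 0  bar [0.1265 0.073 ] th 1.86 leg -9.9 tcp [0.109  0.0666]
0.03 0 0.04 0 0.00 0  bar [0.1265 0.07  ] th 1.89 leg -11.9 tcp [0.1091 0.064 ]
0.02 0 0.03 0 0.00 0  bar [0.1265 0.068 ] th 1.92 leg -13.3 tcp [0.1091 0.0623]
0.01 0 0.01 0 0.00 0  bar [0.1265 0.067 ] th 1.93 leg -14.0 tcp [0.1092 0.0614]
0.01 0 0.01 0 0.00 0  bar [0.1265 0.066 ] th 1.95 leg -14.7 tcp [0.1092 0.0606]
0.01 0 0.01 0 0.00 0  bar [0.1265 0.065 ] th 1.96 leg -15.3 tcp [0.1092 0.0597]
0.01 0 0.01 0 0.00 0  bar [0.1265 0.064 ] th 1.98 leg -16.0 tcp [0.1093 0.0588]
0.01 0 0.01 0 0.00 0  bar [0.1265 0.063 ] th 1.99 leg -16.7 tcp [0.1093 0.058 ]
0.01 0 0.01 0 0.00 0  bar [0.1265 0.062 ] th 2.01 leg -17.3 tcp [0.1093 0.0571]
0.01 0 0.01 0 0.00 0  bar [0.1265 0.061 ] th 2.03 leg -18.0 tcp [0.1094 0.0562]
```

Emit:
step_arm(targets="0.02 0 0.05 0 -0.1 0 0.3;0.02 0 0.05 0 -0.1 0 0.3;0.03 0 0.05 0 0 0 0.3;0.03 0 0.05 0 0 0 0.3;0.02 0 0.03 0 0 0 0.3;0 0 0 0 0 0 0.3;0 0 0 0 0 0 0.3")

```text
time: 7.52
tcp_pos: [0.4863, 0.1055, 0.0613]
ee_rot: [[0.0, 1.0, -0.0], [0.805, -0.0, -0.593], [-0.593, -0.0, -0.805]]
wrist_force: [-2.8, 1.6, 1.9]
finger_gap: 0.0335
grip_force: 30.9
```

Emit:
step_arm(targets="0.03 0 -0.02 0 0 0 0.3;0.012 0 0.016 0 0 0 0.3;0.012 0 0.016 0 0 0 0.3;0 0 0 0 0 0 0.3;0 0 0 0 0 0 0.3")

```text
time: 8.15
tcp_pos: [0.4863, 0.1078, 0.0592]
ee_rot: [[0.0, 1.0, -0.0], [0.806, -0.0, -0.592], [-0.592, -0.0, -0.806]]
wrist_force: [-2.0, -2.7, 4.2]
finger_gap: 0.034
grip_force: 30.7
```

Emit:
step_arm(targets="0.012 0 0.016 0 0 0 0.3;0 0 0 0 0 0 0.3;0 0 0 0 0 0 0.3")

```text
time: 8.52
tcp_pos: [0.4863, 0.1084, 0.058]
ee_rot: [[-0.0, 1.0, 0.0], [0.806, 0.0, -0.591], [-0.591, -0.0, -0.806]]
wrist_force: [-2.3, -0.7, 2.1]
finger_gap: 0.034
grip_force: 30.6
```

```bash
python3 - <<'E'
from h import *
F=[]
for i in range(4):
    c=capture('wrist'); F.append(readout.state()['wrist_force'])
print(np.round(F,1), readout.state()['tcp_pos'])
E
```

```text
[[-1.4 -1.2  2.5]
 [-2.2 -0.7  2.7]
 [-1.5 -0.9  2.6]
 [-1.9 -0.9  2.1]] [0.48632423 0.1083814  0.05801891]
```

Emit:
step_arm(targets="0.012 0 0.016 0 0 0 0.3;0 0 0 0 0 0 0.3;0 0 0 0 0 0 0.3")

```text
time: 9.1
tcp_pos: [0.4864, 0.1083, 0.0578]
ee_rot: [[0.0, 1.0, 0.0], [0.806, 0.0, -0.592], [-0.592, 0.0, -0.806]]
wrist_force: [-1.9, 0.6, 7.4]
finger_gap: 0.0338
grip_force: 31.0
```

Emit:
step_arm(targets="0.012 0 0.016 0 0 0 0.3;0 0 0 0 0 0 0.3;0 0 0 0 0 0 0.3")

```text
time: 9.48
tcp_pos: [0.4864, 0.1084, 0.0577]
ee_rot: [[0.0, 1.0, 0.001], [0.805, 0.0, -0.594], [-0.594, 0.001, -0.805]]
wrist_force: [-3.3, 1.0, 11.7]
finger_gap: 0.0336
grip_force: 31.3
```

```bash
python3 - <<'E'
from h import *
for y in (.1255,.12,.116,.113,.112,.111,.110):
    print(y,*tcp_for(y,.063,36.2))
E
```

```text
0.1255 [0.10829003 0.05802616] 1.938326406660954 -16.931247771060846
0.12 [0.10284231 0.05819335] 1.644649158311015 -17.796471997101435
0.116 [0.09883498 0.05817044] 1.418969618728139 -17.677666738503472
0.113 [0.09579804 0.05805236] 1.2323056605086198 -17.06658231796177
0.112 [0.09477852 0.05798811] 1.1646203102457255 -16.734884581734967
0.111 [0.09375484 0.05790829] 1.0931051503024998 -16.32367082342517
0.11 [0.09272652 0.05781001] 1.0167480761204435 -15.81846632349031
```

Emit:
step_arm(targets="-0.014 0 -0.019 0 0 0 0.3;-0.024 0 0.018 0 0 0 0.3;-0.024 0 0.018 0 0 0 0.3;-0.024 0 0.018 0 0 0 0.3;-0.024 0 0.018 0 0 0 0.3;-0.024 0 0.018 0 0 0 0.3;0 0 0 0 0 0 0.3;0 0 0 0 0 0 0.3")

```text
time: 10.48
tcp_pos: [0.4866, 0.1073, 0.0574]
ee_rot: [[-0.001, 1.0, 0.003], [0.812, 0.003, -0.584], [-0.584, 0.002, -0.812]]
wrist_force: [-5.1, 9.7, 13.1]
finger_gap: 0.0336
grip_force: 31.8
```

```bash
python3 - <<'E'
from h import *
c=snap('wrist'); e=snap('side'); s=readout.state(); print(s['tcp_pos'],s['wrist_force'],s['wrist_torque'],s['finger_gap'])
P=[(.486,y,.063) for y in(.1255,.12,.114)]+[(.485,.116,.0685),(.485,.13,.061),(.471,.0421,.0874)]
for p in P: print(p,proj(c,p).round(1),proj(e,p).round(1))
a=cv2.resize(c['img'][220:370,240:400,::-1],(480,450),interpolation=cv2.INTER_CUBIC)
b=cv2.resize(e['img'][225:315,270:334,::-1],(320,450),interpolation=cv2.INTER_CUBIC)
cv2.imwrite('pics/c5.png',np.hstack([a,b]))
E
```

```text
[0.48652501 0.10726918 0.05738829] [-6.81781352 10.22274582 13.07848093] [ 0.45617861  1.02011376 -0.92120792] 0.03355294583793448
(0.486, 0.1255, 0.063) [317.8 298. ] [289.  283.4]
(0.486, 0.12, 0.063) [317.8 304.7] [291.3 282. ]
(0.486, 0.114, 0.063) [317.8 311.6] [293.8 280.6]
(0.485, 0.116, 0.0685) [315.3 322.1] [293.6 277.5]
(0.485, 0.13, 0.061) [315.1 287.5] [287.7 286.1]
(0.471, 0.0421, 0.0874) [289.1 417.5] [330.7 250.8]
```

View pics/c5.png

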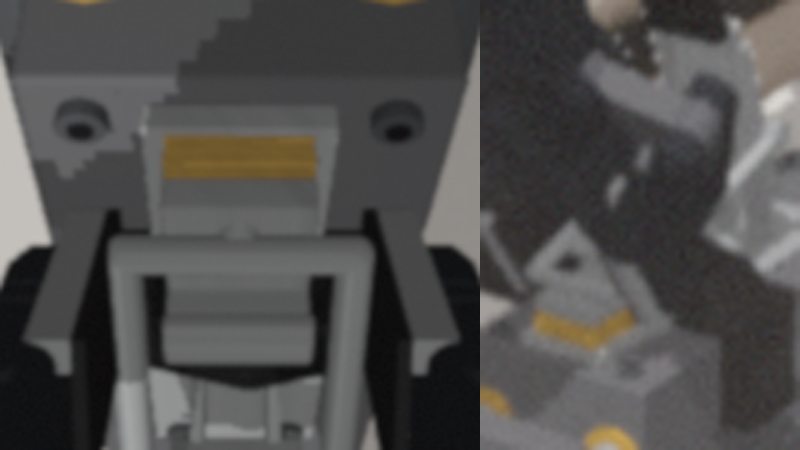

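The bar rests on the foot at crop row 255, short of the lip edge at row 318, with nothing visibly in its way. The downward push of 13 N is probably holding it by friction. I'll ease that off and draw again.

Emit:
step_arm(targets="-0.012 0 -0.016 0 0 0 0.3;0 0 0 0 0 0 0.3;0 0 0 0 0 0 0.3")

```text
time: 10.95
tcp_pos: [0.4864, 0.1054, 0.0576]
ee_rot: [[-0.002, 1.0, 0.002], [0.811, 0.003, -0.585], [-0.585, 0.001, -0.811]]
wrist_force: [-4.1, 5.9, 6.7]
finger_gap: 0.0336
grip_force: 31.2
```

Emit:
step_arm(targets="-0.012 0 -0.016 0 0 0 0.3;0 0 0 0 0 0 0.3;0 0 0 0 0 0 0.3")

```text
time: 11.32
tcp_pos: [0.4864, 0.1044, 0.0581]
ee_rot: [[-0.002, 1.0, 0.001], [0.81, 0.002, -0.586], [-0.586, 0.0, -0.81]]
wrist_force: [-3.6, 3.1, 2.2]
finger_gap: 0.0334
grip_force: 30.8
```

Emit:
step_arm(targets="-0.02 0 0.015 0 0 0 0.3;-0.02 0 0.015 0 0 0 0.3;0 0 0 0 0 0 0.3")

```text
time: 11.7
tcp_pos: [0.4864, 0.1012, 0.0582]
ee_rot: [[-0.001, 1.0, 0.001], [0.81, 0.002, -0.587], [-0.587, 0.0, -0.81]]
wrist_force: [-2.8, 4.1, 1.2]
finger_gap: 0.0339
grip_force: 30.8
```

Emit:
step_arm(targets="-0.02 0 0.015 0 0 0 0.3;-0.02 0 0.015 0 0 0 0.3;0 0 0 0 0 0 0.3")

```text
time: 12.08
tcp_pos: [0.4863, 0.0975, 0.0583]
ee_rot: [[-0.001, 1.0, 0.001], [0.809, 0.001, -0.588], [-0.588, -0.0, -0.809]]
wrist_force: [-4.0, 4.1, 0.2]
finger_gap: 0.0334
grip_force: 30.7
```

Emit:
step_arm(targets="-0.02 0 0.016 0 0 0 0.3;0 0 0 0 0 0 0.3;0 0 0 0 0 0 0.3")

```text
time: 12.45
tcp_pos: [0.4864, 0.0963, 0.0582]
ee_rot: [[-0.001, 1.0, 0.001], [0.809, 0.001, -0.588], [-0.588, -0.0, -0.809]]
wrist_force: [-3.0, 4.4, -1.4]
finger_gap: 0.0334
grip_force: 30.7
```

Emit:
step_arm(targets="-0.02 0 0.016 0 0 0 0.3;0 0 0 0 0 0 0.3;0 0 0 0 0 0 0.3")

```text
time: 12.82
tcp_pos: [0.4864, 0.096, 0.0582]
ee_rot: [[-0.001, 1.0, 0.001], [0.81, 0.001, -0.587], [-0.587, 0.0, -0.81]]
wrist_force: [-3.4, 5.4, 0.0]
finger_gap: 0.0334
grip_force: 30.9
```

Emit:
step_arm(targets="-0.02 0 0.015 0 0 0 0.3;0 0 0 0 0 0 0.3;0 0 0 0 0 0 0.3")

```text
time: 13.2
tcp_pos: [0.4864, 0.0958, 0.0581]
ee_rot: [[-0.001, 1.0, 0.002], [0.811, 0.002, -0.586], [-0.586, 0.0, -0.811]]
wrist_force: [-4.9, 7.9, 1.5]
finger_gap: 0.0337
grip_force: 31.0
```

```bash
python3 - <<'E'
from h import *
c=snap('wrist'); e=snap('side'); s=readout.state(); print(s['tcp_pos'],s['wrist_force'],s['wrist_torque'])
for p in [(.486,y,.063) for y in(.114,.111,.109)]+[(.485,.1148,.0685),(.485,.1285,.061)]: print(p,proj(c,p).round(1),proj(e,p).round(1))
a=cv2.resize(c['img'][230:380,240:400,::-1],(480,450),interpolation=cv2.INTER_CUBIC)
b=cv2.resize(e['img'][225:315,270:334,::-1],(320,450),interpolation=cv2.INTER_CUBIC)
cv2.imwrite('pics/c6.png',np.hstack([a,b]))
E
```

```text
[0.4863893  0.09578076 0.05810305] [-5.53211703  7.79433314  0.63847983] [ 1.80410661  0.71924942 -0.70422651]
(0.486, 0.114, 0.063) [318.1 296.4] [293.8 280.6]
(0.486, 0.111, 0.063) [318.2 300.2] [295.  279.8]
(0.486, 0.109, 0.063) [318.2 302.6] [295.8 279.3]
(0.485, 0.1148, 0.0685) [315.4 308.5] [294.1 277.2]
(0.485, 0.1285, 0.061) [315.3 271.7] [288.3 285.7]
```

View pics/c6.png

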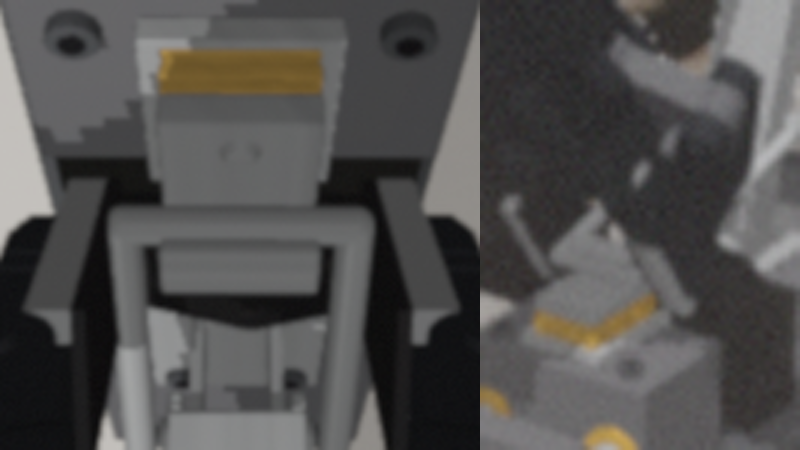

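The last picture shows the bar on the foot directly beneath the lip. The bar centre is at row 305 and the lip edge at row 313, an 8 px gap that matches a seated bar. The pull also rose to 8 N without further travel. Easing off, releasing and backing away.

Emit:
step_arm(targets="0.016 0 -0.012 0 0 0 0.3;0 0 0 0 0 0 0.3;0 0 0 0 0 0 0.7;0 0 0 0 0 0 0.7;0 0 0 0 0 0 0.7;0 0 0 0 0 0 0.7;0 0 0 0 0 0 0.7")

```text
time: 14.18
tcp_pos: [0.4865, 0.0925, 0.0591]
ee_rot: [[0.0, 1.0, 0.0], [0.806, -0.0, -0.592], [-0.592, 0.0, -0.806]]
wrist_force: [0.6, -0.0, 0.3]
finger_gap: 0.0597
grip_force: 0.0
```

Emit:
step_arm(targets="0 0 -0.2 0 0 0 0.7;0 0 -0.5 0 0 0 0.7;0 0 -0.7 0 0 0 0.7;0 0 -0.7 0 0 0 0.7;0 0 -0.3 0 0 0 0.7;0 0 0 0 0 0 0.7;0 0 0 0 0 0 0.7")

```text
time: 15.05
tcp_pos: [0.4859, 0.1622, 0.1551]
ee_rot: [[-0.0, 1.0, -0.002], [0.805, -0.001, -0.594], [-0.594, -0.001, -0.805]]
wrist_force: [0.2, -0.7, -1.0]
finger_gap: 0.0597
grip_force: 0.0
```

```bash
python3 - <<'E'
from h import *
e=snap('side','s5');w=snap('wrist','w5');t=snap('top','t5'); s=readout.state(); print(s['time'],s['tcp_pos'],s['wrist_force'])
# black grip location in side view
g=e['img'][190:330,280:345].astype(int).max(2)
for r in range(0,110,4): print(190+r,''.join('#' if v<60 else '+' if v<110 else '.' for v in g[r]))
def lv(th): # pad, in world
    return np.array([.485,.0425-.070*np.cos(th)+.0105*np.sin(th),.0695+.070*np.sin(th)+.0105*np.cos(th)])
for th in(1.0,1.1,1.2,1.3,1.57): print(th,lv(th).round(4),proj(e,lv(th)).round(1),proj(w,lv(th)).round(1),proj(t,lv(th)).round(1))
E
```

```text
15.2 [0.48590923 0.16234531 0.15498283] [-0.13611091 -0.52622832 -0.3274274 ]
190 #######################+++++++++++++####++.......................
194 +########################+++++++++######+......+.++++............
198 .+#######################++++++++++####+.........................
202 +####################++++++++++++++++##+.........................
206 ##################+++++++++++++++++++##++#############+#+........
210 ###############+++++++++++++++++++##+++++##############++........
214 ++#+############+++##+##++++++++++++++++###############+++++.....
218 +++.++#############++......++###++##+##++++###########+++++++++..
222 .++++.+++#########+........+++#######+...........................
226 ....+++..++####++....++++++++###++#+++...........................
230 ......+++..++++++++++##+#+######+#+++............................
234 .......+++++++#########++####++#+++..............................
238 ++++++++#+++##+##+++++++#+++.....................................
242 .........+++++++++++++...........................................
246 ++.....+++++++........................
[... 583 characters left out ...]
++++
282 #++++....................++######+++#+++#+#++##++++++..++++++++++
286 +........................++++#####++##+#+#++++#++#+++++++++++++++
290 ..........................+++++++#+####+##+#+#+###+++++++++++++++
294 .......................++++++++++++++++##+###++#+++++++++++++++++
298 .+...............++++++.......+++++++++#+#+##+#++++++++++++++++++
1.0 [0.485  0.0135 0.1341] [333.5 213.4] [318.9 368. ] [306.6 246.7]
1.1 [0.485  0.0201 0.1366] [331.3 212.8] [318.8 368.7] [302.3 246.4]
1.2 [0.485  0.0269 0.1385] [328.9 212.6] [318.8 368.3] [297.9 246.3]
1.3 [0.485  0.0339 0.1398] [326.5 212.9] [318.7 367. ] [293.4 246.2]
1.57 [0.485  0.0529 0.1395] [319.5 216.3] [318.6 357.7] [281.  246.2]
```

```bash
cat >> h.py <<'E'
def lv(th): return np.array([.0425-.070*np.cos(th)+.0105*np.sin(th),.0695+.070*np.sin(th)+.0105*np.cos(th)])
def plan2(qs,tilts,p0,t0):
    p=np.array(p0);t=t0
    for q,tl in zip(qs,tilts):
        r=np.radians(t); d=(np.array(q)-p)/.05
        print('%.2f 0 %.2f 0 %.2f 0 0;'%(d[0]*np.cos(r)-d[1]*np.sin(r),-d[0]*np.sin(r)-d[1]*np.cos(r),-(tl-t)/10),np.round(q,4),round(tl,1)); p=np.array(q);t=tl
E
python3 - <<'E'
from h import *
w=old('wrist')
im=cv2.cvtColor(w['img'],cv2.COLOR_RGB2GRAY)
for x in(.471,.501,.485):
    print(x,[(int(y*1e4),int(im[tuple(proj(w,(x,y,.063))[::-1].round().astype(int))])) for y in np.arange(.098,.128,.0015)])
s=readout.state()
a=lv(1.3)+.025*np.array([np.sin(1.1),np.cos(1.1)])
plan2([a],[45],s['tcp_pos'][1:],36.4)
print('press')
ths=np.arange(1.24,.1,-.06)
tl=np.minimum(45,np.degrees(ths))
plan2([lv(t) for t in ths],tl,a,45)
E
```

```text
0.471 [(980, 107), (995, 107), (1010, 107), (1025, 106), (1040, 105), (1055, 104), (1070, 104), (1085, 97), (1100, 90), (1115, 82), (1130, 34), (1145, 21), (1160, 45), (1175, 61), (1190, 64), (1205, 64), (1220, 64), (1235, 64), (1250, 65), (1265, 64)]
0.501 [(980, 102), (995, 102), (1010, 101), (1025, 101), (1040, 100), (1055, 103), (1070, 102), (1085, 100), (1100, 88), (1115, 77), (1130, 32), (1145, 22), (1160, 30), (1175, 60), (1190, 63), (1205, 63), (1220, 63), (1235, 63), (1250, 64), (1265, 64)]
0.485 [(980, 99), (995, 101), (1010, 100), (1025, 98), (1040, 97), (1055, 94), (1070, 87), (1085, 88), (1100, 89), (1115, 84), (1130, 92), (1145, 94), (1160, 94), (1175, 94), (1190, 94), (1205, 94), (1220, 94), (1235, 94), (1250, 93), (1265, 91)]
-1.66 0 1.32 0 -0.86 0 0; [0.0562 0.1511] 45
press
-0.20 0 0.54 0 -0.00 0 0; [0.0297 0.1391] 45.0
-0.05 0 0.07 0 -0.00 0 0; [0.0255 0.1382] 45.0
-0.04 0 0.07 0 -0.00 0 0; [0.0215 0.1371] 45.0
-0.04 0 0.08 0 -0.00 0 0; [0.0174 0.1357] 45.0
-0.03 0 0.08 0 -0.00 0 0; [0.0135 0.1341] 45.0
-0.03 0 0.08 0 -0.00 0 0; [0.0097 0.1322] 45.0
-0.02 0 0.08 0 -0.00 0 0; [0.006  0.1301] 45.0
-0.02 0 0.08 0 -0.00 0 0; [0.0024 0.1278] 45.0
-0.01 0 0.08 0 0.15 0 0; [-0.001   0.1253] 43.5
-0.01 0 0.08 0 0.34 0 0; [-0.0043  0.1226] 40.1
-0.01 0 0.08 0 0.34 0 0; [-0.0074  0.1197] 36.7
-0.01 0 0.08 0 0.34 0 0; [-0.0103  0.1166] 33.2
-0.01 0 0.08 0 0.34 0 0; [-0.013   0.1134] 29.8
-0.01 0 0.08 0 0.34 0 0; [-0.0156  0.11  ] 26.4
-0.01 0 0.08 0 0.34 0 0; [-0.0179  0.1064] 22.9
-0.01 0 0.08 0 0.34 0 0; [-0.02    0.1027] 19.5
-0.01 0 0.08 0 0.34 0 0; [-0.0219  0.0989] 16.0
-0.01 0 0.08 0 0.34 0 0; [-0.0235  0.095 ] 12.6
-0.01 0 0.08 0 0.34 0 0; [-0.0249  0.091 ] 9.2
```

Emit:
step_arm(targets="-0.4 0 0.33 0 0 0 0;-0.42 0 0.33 0 0 0 0;-0.42 0 0.33 0 0 0 0;-0.42 0 0.33 0 -0.86 0 0;0 0 0 0 0 0 0;0 0 0 0 0 0 0;0 0 0 0 0 0 0;0 0 0 0 0 0 0")

```text
time: 16.2
tcp_pos: [0.4866, 0.0581, 0.1521]
ee_rot: [[0.0, 1.0, 0.001], [0.709, 0.0, -0.705], [-0.705, 0.001, -0.709]]
wrist_force: [0.8, -0.2, 0.8]
finger_gap: 0.0001
grip_force: 0.0
```

Emit:
step_arm(targets="-0.1 0 0.2 0 0 0 0;-0.1 0 0.2 0 0 0 0;0 0 0.14 0 0 0 0;-0.05 0 0.07 0 0 0 0;0 0 0 0 0 0 0")

```text
time: 16.82
tcp_pos: [0.4863, 0.0276, 0.1386]
ee_rot: [[-0.0, 1.0, -0.0], [0.709, -0.0, -0.705], [-0.705, -0.0, -0.709]]
wrist_force: [-1.8, 0.4, 0.1]
finger_gap: 0.0001
grip_force: 0.6
```

Emit:
step_arm(targets="-0.04 0 0.08 0 0 0 0;-0.04 0 0.08 0 0 0 0;-0.03 0 0.08 0 0 0 0;0 0 0 0 0 0 0")

```text
time: 17.32
tcp_pos: [0.4862, 0.015, 0.134]
ee_rot: [[-0.0, 1.0, -0.0], [0.709, -0.0, -0.705], [-0.705, -0.0, -0.709]]
wrist_force: [-0.9, 3.3, -0.5]
finger_gap: -0.0
grip_force: 1.4
```

Emit:
step_arm(targets="-0.03 0 0.08 0 0 0 0;-0.02 0 0.08 0 0 0 0;-0.02 0 0.08 0 0 0 0;-0.01 0 0.08 0 0.15 0 0;-0.01 0 0.08 0 0.34 0 0;0 0 0 0 0 0 0")

```text
time: 18.08
tcp_pos: [0.4865, -0.0038, 0.1239]
ee_rot: [[0.002, 1.0, -0.0], [0.766, -0.002, -0.643], [-0.643, 0.001, -0.766]]
wrist_force: [-1.2, 1.7, 2.1]
finger_gap: -0.0001
grip_force: 1.6
```

```bash
python3 - <<'E'
from h import *
s=readout.state(); p=s['tcp_pos'][1:]; R=np.array(s['ee_rot']); t=np.degrees(np.arctan2(-R[1,2],-R[2,2]))
print(p,t,s['wrist_force'])
ths=np.arange(.66,.1,-.06); plan2([lv(a) for a in ths],np.degrees(ths),p,t)
E
```

```text
[-0.00378952  0.12391489] 40.04633090157264 [-1.19920741  1.74810843  2.07182228]
0.00 0 0.08 0 0.22 0 0; [-0.0064  0.1207] 37.8
-0.01 0 0.08 0 0.34 0 0; [-0.0093  0.1177] 34.4
-0.01 0 0.08 0 0.34 0 0; [-0.0121  0.1145] 30.9
-0.01 0 0.08 0 0.34 0 0; [-0.0147  0.1111] 27.5
-0.01 0 0.08 0 0.34 0 0; [-0.0171  0.1076] 24.1
-0.01 0 0.08 0 0.34 0 0; [-0.0193  0.104 ] 20.6
-0.01 0 0.08 0 0.34 0 0; [-0.0213  0.1002] 17.2
-0.01 0 0.08 0 0.34 0 0; [-0.023   0.0963] 13.8
-0.01 0 0.08 0 0.34 0 0; [-0.0245  0.0924] 10.3
-0.01 0 0.08 0 0.34 0 0; [-0.0257  0.0883] 6.9
```

Emit:
step_arm(targets="0 0 0.08 0 0.25 0 0;-0.01 0 0.08 0 0.34 0 0;-0.01 0 0.08 0 0.34 0 0;-0.01 0 0.08 0 0.34 0 0;-0.01 0 0.08 0 0.34 0 0;0 0 0 0 0 0 0")

```text
time: 18.82
tcp_pos: [0.4863, -0.0177, 0.1082]
ee_rot: [[0.003, 1.0, -0.001], [0.913, -0.003, -0.408], [-0.408, 0.0, -0.913]]
wrist_force: [0.5, -0.4, 2.0]
finger_gap: -0.0002
grip_force: 0.6
```

Emit:
step_arm(targets="-0.01 0 0.08 0 0.34 0 0;-0.01 0 0.08 0 0.34 0 0;0 0 0 0 0 0 0")

```text
time: 19.2
tcp_pos: [0.4859, -0.0206, 0.1006]
ee_rot: [[0.002, 1.0, -0.002], [0.955, -0.002, -0.297], [-0.297, -0.001, -0.955]]
wrist_force: [0.4, -0.6, -0.5]
finger_gap: 0.0002
grip_force: 0.0
```

```bash
python3 - <<'E'
from h import *
s=readout.state(); p=s['tcp_pos'][1:]; R=np.array(s['ee_rot']); t=np.degrees(np.arctan2(-R[1,2],-R[2,2]))
print(p,t,s['wrist_force'])
ths=[.28,.24,.2,.17,.14,.11,.08,.05]; plan2([lv(a) for a in ths],[t-2*i-2 for i in range(8)],p,t)
E
```

```text
[-0.02064686  0.10063112] 17.263870565942426 [ 0.39504082 -0.55519753 -0.53248028]
-0.01 0 0.04 0 0.20 0 0; [-0.0219  0.0989] 15.3
-0.01 0 0.06 0 0.20 0 0; [-0.023   0.0963] 13.3
-0.01 0 0.06 0 0.20 0 0; [-0.024   0.0937] 11.3
-0.01 0 0.04 0 0.20 0 0; [-0.0247  0.0917] 9.3
-0.01 0 0.04 0 0.20 0 0; [-0.0253  0.0897] 7.3
-0.01 0 0.04 0 0.20 0 0; [-0.0259  0.0876] 5.3
-0.01 0 0.04 0 0.20 0 0; [-0.0264  0.0856] 3.3
-0.01 0 0.04 0 0.20 0 0; [-0.0269  0.0835] 1.3
```

```bash
python3 - <<'E'
from h import *
e=snap('side');s=readout.state(); print(s['wrist_force'])
for th in(0,.15,.3): print(th,proj(e,(.485,*lv(th))).round(1))
print('tcp',proj(e,s['tcp_pos']).round(1))
g=e['img'][205:285,318:375].astype(int).max(2)
for r in range(0,80,2): print(205+r,''.join('#' if v<60 else '+' if v<110 else '-' if v<150 else '.' for v in g[r]))
E
```

```text
[-0.716839    0.72983411 -0.32233706]
0 [345.5 240.5]
0.15 [345.  234.6]
0.3 [344.1 229.2]
tcp [343.  229.1]
205 +++-....--+#####################+#######+#++++++------...
207 #+-.......-+############################++++----------...
209 ++-.........-+#+++++##############++++++---------------..
211 ++++++-----.-+++--++++++########++++++----------------...
213 ++++++++++++++++--+++--++#######++--------------------...
215 ##++########++++--+++---++######+---------------------...
217 ##+#########++++---++---++######++-----------------......
219 ###############++--++----+#+#####+---------------........
221 ######+##+###++++--++----+++#####+-----------...........-
223 #######+##+#+++++--+++---++####+++--------..............-
225 #+####+##++++---+---++----+##+#++-----..................+
227 ++###+++++-------.--++----++####++++-...................+
229 #+++++--------------+++----+++#####+-..................-+
231 +++--------------++++++++--++##+#++....................++
233 -------------........----++++++++......................++
235 ------------................-++-.......................--
[... 788 characters left out ...]
--................
263 --+---.....--+++++++++++++----------++++-------..........
265 ----....----+++++++++++--------------------++--..........
267 -.....-----------+++++------------------+++++-...........
269 ...--------------++---.--------------++++++++-...........
271 ...--------------....-------------+++++++++++-...........
273 -...---------....--------------++++++++++++++-...........
275 ++++-------...--------------+++++++++++++++++-...........
277 ###++++-...--------------+++++++++++++++++++-............
279 ##+#++++--------------++++++++++++++++++++++-............
281 ##++#+##+++++------++++++++++++++++++++++++++--..........
283 ++++#++#+++++++++++++++++++++++++++++++++++++++++--......
```

The side view shows the lever still about 0.25 rad up, near its dead centre. I'll carry on gently.

Emit:
step_arm(targets="-0.01 0 0.04 0 0.2 0 0;-0.01 0 0.06 0 0.2 0 0;0 0 0 0 0 0 0")

```text
time: 19.62
tcp_pos: [0.486, -0.0226, 0.0961]
ee_rot: [[0.002, 1.0, -0.001], [0.974, -0.002, -0.227], [-0.227, -0.001, -0.974]]
wrist_force: [0.1, 1.1, 0.3]
finger_gap: 0.0003
grip_force: 0.0
```

Emit:
step_arm(targets="-0.01 0 0.05 0 0.2 0 0;0 0 0 0 0 0 0;0 0 0 0 0 0 0")

```text
time: 20.0
tcp_pos: [0.4864, -0.0225, 0.0939]
ee_rot: [[0.0, 1.0, -0.0], [0.981, -0.0, -0.192], [-0.192, -0.0, -0.981]]
wrist_force: [-0.1, 0.5, -0.3]
finger_gap: -0.0
grip_force: 0.0
```

```bash
cat > chk.py <<'E'
from h import *
e=snap('side');s=readout.state(); print(s['time'],s['tcp_pos'],s['wrist_force'])
for th in(0,.15,.3): print(th,proj(e,(.485,*lv(th))).round(1))
print('cap',proj(e,(.4845,-.028,.073)).round(1),'tcp',proj(e,s['tcp_pos']).round(1))
g=e['img'][211:271,318:375].astype(int).max(2)
for r in range(0,60,2): print(211+r,''.join('#' if v<60 else '+' if v<110 else '-' if v<150 else '.' for v in g[r]))
E
python3 chk.py
```

```text
20.05 [ 0.48638394 -0.02228799  0.09391245] [0.26631465 0.48016782 0.89216057]
0 [345.5 240.5]
0.15 [345.  234.6]
0.3 [344.1 229.2]
cap [345.7 244.7] tcp [343.4 232.7]
211 +++++---------+##++++#############++++----------------...
213 +++++++++++++++++---++++++#######+--------------------...
215 #########+##+++++---++---++######+--------------------...
217 ########+###++-++---++---++######+------------------.....
219 ############+++++---++----+##+###+---------------........
221 ########+###+##++---++----+######+-----------...........-
223 ##########+##++#++--++----+++####++-------..............-
225 ####+#+##++++--+++--++----++++###++---..................+
227 ##++###+++------++--++----++###+++--...................-+
229 ##++++--------------+++---++###+--.....................++
231 +++------------------++---+++++++++--..................-+
233 --------------------+++-----+++####++-.................++
235 ---------------...--+++++++++#+++#++-..................--
237 -------------.............--++++++--.....................
239 -----------.................--++-........................
24
[... 227 characters left out ...]
..................
249 ..................---------..............................
251 ................-------------............................
253 ..............---------..----............................
255 ............-----..--....----............................
257 ----.....-------....----+------..........................
259 -----...------....---++++++++++--........................
261 ----..----.....--+++++++++++++-------++--................
263 -------.....--++++++++++++----------++++------...........
265 ----.....----++++++++++--------------------++--..........
267 --.....---------++++++------------------+++++-...........
269 ....--------------+--..--------------++++++++-...........
```

Emit:
step_arm(targets="-0.01 0 0.05 0 0.2 0 0;0 0 0 0 0 0 0;0 0 0 0 0 0 0")

```text
time: 20.42
tcp_pos: [0.4865, -0.023, 0.0916]
ee_rot: [[-0.0, 1.0, 0.0], [0.987, 0.0, -0.158], [-0.158, 0.0, -0.987]]
wrist_force: [0.4, 0.1, -0.1]
finger_gap: -0.0001
grip_force: 0.0
```

Emit:
step_arm(targets="-0.01 0 0.05 0 0.2 0 0;0 0 0 0 0 0 0;0 0 0 0 0 0 0")

```text
time: 20.8
tcp_pos: [0.4865, -0.0238, 0.0892]
ee_rot: [[-0.001, 1.0, 0.0], [0.992, 0.001, -0.124], [-0.124, 0.0, -0.992]]
wrist_force: [-1.0, -0.9, -0.6]
finger_gap: -0.0005
grip_force: 0.0
```

```bash
python3 chk.py
```

```text
20.85 [ 0.48652557 -0.02373291  0.08926039] [-0.10728095  0.174669    0.56792062]
0 [345.5 240.5]
0.15 [345.  234.6]
0.3 [344.1 229.2]
cap [345.7 244.7] tcp [343.7 235.3]
211 ++++++------.-++##########+########+###++-------------...
213 ++++++++++++++++##++++###########+#++++---------------...
215 ##+###########++++-.-++++++#######+-------------------...
217 ##############++++---++---++######+----------------......
219 ##############++++---++---++######+-------------.........
221 ##############++++---++----++#####+----------...........-
223 ##########+#++++++---++----+++####+-------..............-
225 #####+####+++---++---++----+++####+---..................+
227 ####++++++------++---++----++++#+++-...................-+
229 +##+++----------++---++----+++###+-....................-+
231 +++------------------++----++#+++--....................++
233 ------------------..-++----+++++-......................++
235 ---------------------++--------........................--
237 -----------------------++++--............................
239 --------------------+++####++++++----....................
[... 230 characters left out ...]
..................
249 -.....................---------..........................
251 ...................----------............................
253 ...............--------------............................
255 ............-----------------............................
257 -----....-------------++++-----..........................
259 ......----------....-++++++++++---.......................
261 ----.---------....---++++++++++------++--................
263 ----------.....--++++++++++---------++++-------..........
265 --+---......---++++++++++-------------------+--..........
267 ----....--------++++++------------------+++++-...........
269 -....------------+++--.--------------++++++++-...........
```

The lever has snapped: its grip now lies at rows 238–245, as expected for shut (240.5), and clear of the fingertip. Backing away and checking.

Emit:
step_arm(targets="0 0 -0.3 0 0 0 0;0 0 -0.6 0 0 0 0;0 0 -0.8 0 0 0 0;0 0 -0.8 0 0 0 0;0 0 0 0 0 0 0;0 0 0 0 0 0 0")

```text
time: 21.6
tcp_pos: [0.486, -0.0089, 0.2135]
ee_rot: [[-0.0, 1.0, 0.0], [0.992, 0.0, -0.124], [-0.124, 0.0, -0.992]]
wrist_force: [0.7, 0.4, 0.3]
finger_gap: 0.0002
grip_force: 0.0
```

```bash
python3 chk.py; python3 - <<'E'
from h import *
e=old('side')
for n,p in dict(bar=(.486,.1045,.063),lip=(.485,.1085,.0685)).items(): print(n,proj(e,p).round(1))
t=snap('top'); im=cv2.cvtColor(t['img'],cv2.COLOR_RGB2GRAY)
for x in(.471,.501):
    print(x,[(int(y*1e4),int(im[tuple(proj(t,(x,y,.063))[::-1].round().astype(int))])) for y in np.arange(.094,.128,.0017)])
E
```

```text
21.65 [ 0.48554856 -0.00904678  0.21283551] [0.21013924 0.00926205 0.89699347]
0 [345.5 240.5]
0.15 [345.  234.6]
0.3 [344.1 229.2]
cap [345.7 244.7] tcp [342.9 157.9]
211 ++++++-----.....................---++-----------------...
213 +++++++++++++++++-----.......---+---------------------...
215 +#+#+#+#+++####+++++++++++++++------------------------...
217 ++##++###++++##+#+#++#+++++-------------------------.....
219 ###+#++#####++++++++++++--------------------------.......
221 #####+++#+++++++++++--------------------------.........--
223 +++###+#++#+++++----------------------------...........-+
225 ++++++#++++++---------------------------...............-+
227 ++++++++++---------------------------..................-+
229 #+++++-----------------------------....................-+
231 +++---------------------------.........................-+
233 ---------------------------............................++
235 ----------------------..................................-
237 --------------------......--.............................
239 ------------------...-++++++++++-----....................
24
[... 815 characters left out ...]
..-------++++++------------------+++++............
269 .....------------+++--.--------------++++++++............
bar [297.7 278.3]
lip [296.7 275.7]
0.471 [(940, 176), (956, 176), (973, 176), (990, 175), (1007, 182), (1024, 183), (1041, 180), (1058, 180), (1075, 185), (1092, 119), (1109, 118), (1126, 118), (1143, 121), (1160, 121), (1177, 119), (1194, 119), (1211, 121), (1228, 121), (1245, 119), (1262, 132), (1279, 132)]
0.501 [(940, 182), (956, 181), (973, 182), (990, 182), (1007, 180), (1024, 177), (1041, 177), (1058, 207), (1075, 197), (1092, 118), (1109, 123), (1126, 125), (1143, 125), (1160, 127), (1177, 127), (1194, 126), (1211, 110), (1228, 117), (1245, 119), (1262, 129), (1279, 130)]
```

```bash
python3 - <<'E'
from h import *
a=cv2.imread('pics/side0.png');b=old('side')['img'][:,:,::-1]
for i in(a,b):
    h=cv2.cvtColor(np.ascontiguousarray(i[275:305,275:312]),cv2.COLOR_BGR2HSV)
    m=(h[...,0]>12)&(h[...,0]<30)&(h[...,1]>110)&(h[...,2]>90); ys,xs=np.nonzero(m); k=ys<20; print(m.sum(),xs[k].mean()+275,ys[k].mean()+275,xs[k].min()+275)
e=old('side'); print(proj(e,(.485,.125,.056)),proj(e,(.485,.119,.056)))
E
```

```text
66 292.6060606060606 289.6818181818182 281
68 294.9230769230769 288.2 284
[289.74786406 288.20844495] [292.2599743  286.68687807]
```

The keeper has moved about 6 mm towards the lever, so the clip is clamped. Handing in.

```bash
python3 -c "
from workcell import arm
print(arm.finish_job())"
```

```text
the job is handed in; nothing more can be done
None
```

The clip is clamped and the job is handed in: the bar is hooked under the keeper's lip, the jaw is drawn in about 6 mm, the lever is shut on its stop and the arm is clear. The bar first stuck on the foot under about 13 N of push, more than a light feel, so I eased off and drew it in with about 4 N, rising to 8 N at the seat.

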